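Dispense one cap from the spring-slide dispenser

ROBOT

A 7-joint arm with a two-finger parallel gripper is mounted at the origin on the work surface. World frame = base frame: x ahead of the robot, y to its left, z up, the work surface at z = 0. Lengths are in m, angles in rad, forces in N, time in s.
With the tool pointing down it reaches from about 0.425 to 1.025 m from the base axis. Payload 9.4 kg.
Tool frame: the origin (TCP) lies on the mounting face of the last link; the fingertips stand 173 mm ahead of it and the grasp point (between the pads) lies 155 mm ahead of it; z points along the fingers, y is the line along which they close (so a half turn about z gives the same grasp; the last joint's range is limited). The gripper opens to 85 mm and grips with 20 to 120 N. Pads are 22 mm wide; open, the fingers measure 114 mm over their backs; the gripper's body (76 mm by 85 mm) begins 54 mm behind the grasp point. The pads swing forward as they close: fully open they stand 13 mm farther back than shut.
Start: joints at [-1.208, 0.599, -0.003, 1.599, 0.002, 0.943, -0.08], TCP at [0.309, 0.656, 0.405] pointing down, gripper open.
Joint ranges: [-2.57, 2.57], [-0.35, 1.97], [-1.29, 1.29], [0.11, 2.56], [-1.05, 4.19], [0.11, 1.86], [-2.63, 2.63]. Speed limits (rad/s): [2.22, 2.22, 3.01, 3.01, 3.14, 3.14, 3.14].

INTERFACE

Orientations are given as a unit quaternion [x, y, z, w].
In Python, from cell import sensors, read_camera, get_calibration, workorder gives the robot as it stands.
- The arm moves only by the tool servo_tool, never from a script. Its argument "motion" is text: rows parted by semicolons, each of 6 numbers parted by spaces: the shift along the tool's x, y, z scaled (see below), then the turn, a rotation vector about the tool's x, y, z scaled (see below). In form: dx dy dz wx wy wz; .... A call has 1 to 5 rows; each row shifts and turns the commanded pose from where the row before left it, along the tool's axes as they then stand; what a row does not reach is not made up. The controller multiplies each number of a shift by 0.4 m and each number of a turn by 360 degrees. A row lasts 1/10 s, in which the tool goes at most 50 mm and 8.59 degrees, less where a joint would pass 70% of its speed; a pose out of reach is approached as far as the arm can. A call with a number of a shift or a turn outside -1 to 1 is refused whole. A call with a gripper value outside its range is refused whole. "gripper" is the closure, from -1 (fully open) to 1 (shut), set as the call begins (left out, the last holds). The fingers move at their own pace and stop on an object; "force" is the grip in N (left out, the last holds). Time passes only in rows, so rows that do not move let the fingers close. It gives the time, the measured TCP pose, the force, the opening and the grip force at its end, in the units of the state.
- sensors.sense(): the state, without advancing time (a new reading comes with each control period).
- read_camera(name): name is "scene" or "top" or "wrist"; returns the picture (400x640x3 uint8, blue, green, red); there is no depth.
- get_calibration(name): a dict with "camera_matrix" (3x3 intrinsics, pixels), "dist_coeffs" ([k1, k2, p1, p2, k3] as OpenCV has them; the pictures are not rectified), "world_from_camera" (4x4, takes a point from camera to world coordinates); the wrist camera has in their place "mount" (4x4, takes a point from camera to tool coordinates, whose origin is the TCP and whose axes are the flange's). Camera axes: x right, y down, z forward; pixel columns grow to the right and rows downward; lengths in m; the calibration is good to about 2 mm. A picture is of the moment at which its call begins: read the wrist's pose just before it. get_calibration takes no time and is no camera call.
- workorder.finish_job(): hands the job in; it is judged then, once.
The state is a dict: "time_s": time; "qpos": joint angles; "qd": joint speeds; "effort": joint torques, N m; "tool_pos": TCP position; "ee_rot": TCP orientation; "contact_force": force on the tool from outside, world axes, zero at the start; "moment": the same for the moment, N m; "width": opening from 0.0 (shut) to 1.0 (fully open); "grip_force": force on a finger pad.
Only numpy, scipy, OpenCV 4.12 (cv2) and the standard library are available. Lean on these libraries where they do the work, as an engineer would, in place of code of your own. Each camera call takes 0.05 s, during which the arm holds its last target. There are 200 camera calls.

TASK

Dispense one round metal cap from the larger of the two bench dispensers: move its black-gripped slide all the way to its stop, towards the tower, so that the bottom cap drops into the tray in front, then let go so that the slide snaps home by itself. Only one cap, and do not work the slide of the smaller nut dispenser.

Things in the scene. Friction and masses are not known exactly. Their poses are not given: they have to be found in the camera images.
- cap_slide: Sprung slide of the larger dispenser: steel blade with an upright black block as grip, 16 mm along x, 30 across, 40 tall. Origin: the block's centre, 60 mm above the table. x: level, the way to move it (away from the robot); z up. Travel 55 mm to a hard stop, spring 3 N at home, 6 N there. Deck and strips round the grip are at most 40 mm above the table; deck ends 24 mm behind the block.
- cap_bottom: Lowest of three round aluminium caps, 44 mm across, 12 thick, 50 g, in the larger dispenser's square steel tower (54 mm wide, top 80 mm above the table, its rear 88 mm beyond the grip's front at home). Origin: centre of its underside, on the deck 30 mm up. The blade pushes it out into the tray beyond the tower (104 x 88 mm inside, floor 16 and rim 30 mm up, centre 74 mm past the tower's axis).
- cap_next: The second cap, alike, lying on the bottom one, with a third on it. It must stay in the tower, where it sinks to the deck once the slide is home again. Origin: the centre of its underside.
- nut_slide: Slide of the smaller dispenser (tower 34 mm wide with square brass nuts), to be left alone: steel blade with a round black knob as grip, 20 mm across. Origin: on the knob's axis, 55 mm above the table, 18 mm under the knob's top. x: the way it would slide (away from the robot, 45 mm), z up. Sprung to its home too.

How it is judged:
By the outcome, as a careful person would: the job done as asked, in the order asked, and still so for the second after the job is handed in, with the robot touching nothing.
It also fails if it takes over 32 s, if anything falls off the work surface, if the arm or the gripper's body presses on something with over 40 N, if the wrist force passes 120 N, or if a joint passes its speed limit or range.

## Working session

There is one attempt and no reset: what is moved stays moved. The work goes in short steps, Python scripts to look and compute and a tool call to move; the robot and the scene stay as the last step left them, time stands still between calls to the robot, and variables do not carry over. Pictures are saved under pics/ and viewed, at most 10 in all, crops included, and the job is handed in when it is done.

Besides the shell and the picture viewer there is one more tool, called after "Request:" by a JSON object that holds its "method" and its "body", one argument or row to a line. servo_tool: Moves the arm, as the interface text tells. Shifts and turns lie within -1 to 1; 1 stands for 0.4 m of shift or 360 degrees of turn. Its arguments: {"type":"object","properties":{"motion":{"type":"string"},"gripper":{"type":"number"},"force":{"type":"number"}},"required":["motion"]}

```bash
mkdir -p pics; python3 - <<'E'
from cell import sensors, read_camera, get_calibration
import cv2
s=sensors.sense();print(s)
for n in("top","scene"):
    cv2.imwrite(f"pics/{n}0.png",read_camera(n));c=get_calibration(n);print(n,c)
E
```

```text
{'time_s': 0.0, 'qpos': array([-1.20767279,  0.60011358, -0.00250894,  1.60010657,  0.00177237,
        0.94290957, -0.07979012]), 'qd': array([ 9.41600259e-05,  7.31232062e-04,  1.55260324e-03, -1.87829222e-04,
       -3.78782939e-04, -2.89595941e-04, -7.58309760e-04]), 'effort': array([-1.04948391e-03, -7.76445580e+01,  1.56436063e+00, -2.58020318e+01,
        1.22628474e-02,  8.89450457e-03, -1.26593179e-05]), 'tool_pos': array([0.30861259, 0.6558199 , 0.40383391]), 'ee_rot': array([ 2.18131848e-01,  9.75919007e-01, -7.61013231e-04, -9.93311575e-05]), 'contact_force': array([-0.20102145, -0.1127344 , -0.28024882]), 'moment': array([ 0.06210076,  0.01446732, -0.00880116]), 'grip_force': 0.0, 'width': 1.0011866115159418}
top {'camera_matrix': array([[520.33562771,   0.        , 319.28503258],
       [  0.        , 520.33562771, 198.29910067],
       [  0.        ,   0.        ,   1.        ]]), 'dist_coeffs': array([-0.03968507,  0.        ,  0.        ,  0.        ,  0.        ]), 'world_from_camera': array([[ 2.38503472e-02, -9.85143650e-01,  1.70068077e-01,
         3.76160699e-01],
       [-9.99715158e-01, -2.36514059e-02,  3.19590411e-03,
        -3.01822607e-02],
       [ 8.73924483e-04, -1.70095858e-01, -9.85427134e-01,
         1.06861031e+00],
       [ 0.00000000e+00,  0.00000000e+00,  0.00000000e+00,
         1.00000000e+00]])}
scene {'camera_matrix': array([[388.62117097,   0.        , 319.6747827 ],
       [  0.        , 388.62117097, 202.53105509],
       [  0.        ,   0.        ,   1.        ]]), 'dist_coeffs': array([-0.02441846,  0.        ,  0.        ,  0.        ,  0.        ]), 'world_from_camera': array([[-0.04831694,  0.73409638, -0.67732414,  1.12292364],
       [ 0.99880854,  0.04016309, -0.02772055,  0.02307103],
       [ 0.00685388, -0.6778565 , -0.73516229,  0.71669862],
       [ 0.        ,  0.        ,  0.        ,  1.        ]])}
```

View pics/top0.png

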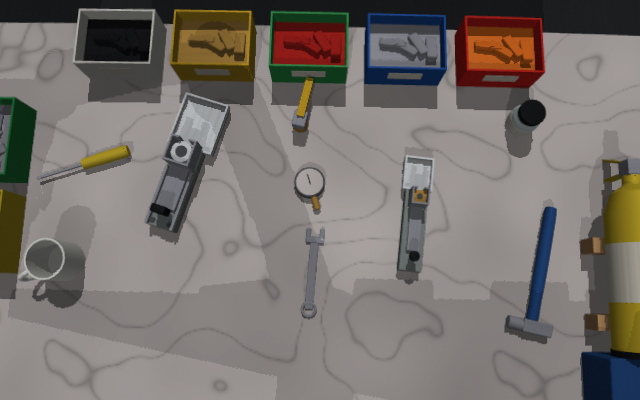

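View pics/scene0.png

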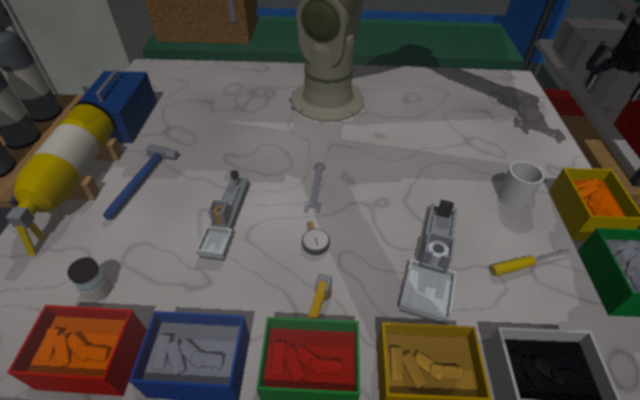

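The larger dispenser is at about (185,170) in the top view, with its grip near (163,205) and tower near (181,151). The nut dispenser is at (413,215). I'll enlarge the first one.

```bash
python3 - <<'E'
import cv2
a=cv2.imread("pics/top0.png")[85:245,130:250]
b=cv2.imread("pics/scene0.png")[190:330,390:470]
a=cv2.resize(a,(450,600),interpolation=3)   # 3.75x
b=cv2.resize(b,(342,600),interpolation=3)
a=cv2.convertScaleAbs(a,alpha=1.6,beta=15)
cv2.imwrite("pics/crop.png",cv2.hconcat([a,b]))
E
```

```text
(no output)
```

View pics/crop.png

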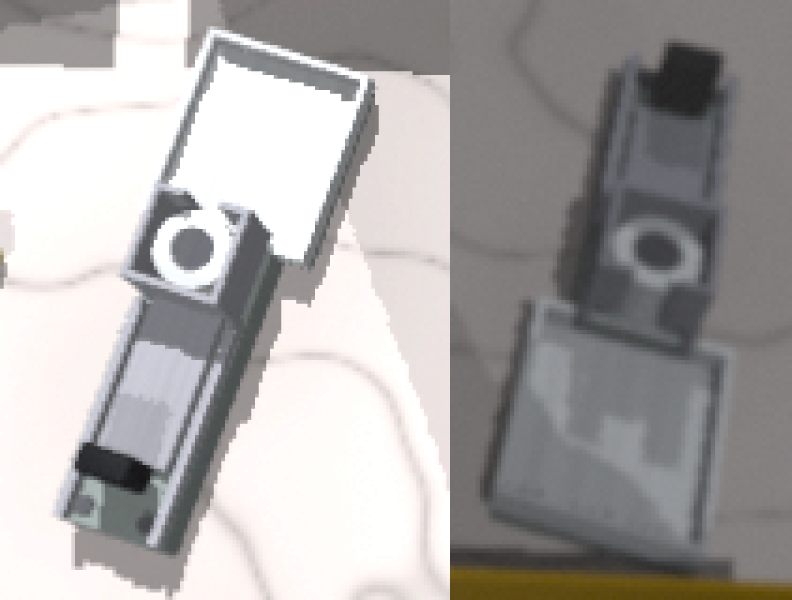

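The tower's top corners are at crop positions (160,188), (253,208), (218,305) and (122,283). The tray rim corners are at (210,32), (372,78) and (312,265). The black grip's top is centred at about (112,458), and the rear deck ends run from (62,515) to (182,553).

```bash
cat > h.py <<'E'
import numpy as np, cv2
from cell import *
from cell import sensors, read_camera, get_calibration
def ray(uv,z,K,d,T):
    p=cv2.undistortPoints(np.array(uv,float).reshape(-1,1,2),K,d).reshape(-1,2)
    r=np.c_[p,np.ones(len(p))]@T[:3,:3].T; o=T[:3,3]
    return o+r*((z-o[2])/r[:,2])[:,None]
def cam(n):
    c=get_calibration(n); return c["camera_matrix"],c["dist_coeffs"],c.get("world_from_camera")
E
python3 - <<'E'
from h import *
K,d,T=cam("top")
f=lambda P,z: ray(np.array(P)/3.75+[130,85]-0.37,z,K,d,T)
t=f([(160,188),(253,208),(218,305),(122,283)],.08);print(t.round(4),t.mean(0))
r=f([(210,32),(372,78),(312,265)],.03);print(r.round(4))
v=r[1]-r[2];print("tray",np.degrees(np.arctan2(v[1],v[0])))
v=r[1]-r[0];print("tray w",np.degrees(np.arctan2(v[1],v[0])),np.linalg.norm(v))
g=f([(112,458)],.08);print(g,"ax",np.degrees(np.arctan2(*(t.mean(0)-g[0])[[1,0]])),np.linalg.norm(t.mean(0)-g[0]))
K,d,T=cam("scene")
k=600/140
g2=lambda P,z: ray((np.array(P)-[450,0])/k+[390,190]-0.38,z,K,d,T)
print(g2([(669,43),(720,52)],.08))
E
```

```text
[[0.6672 0.2665 0.08  ]
 [0.6574 0.2166 0.08  ]
 [0.6047 0.2315 0.08  ]
 [0.6153 0.2827 0.08  ]] [0.6361619  0.24931111 0.08      ]
[[0.7734 0.2602 0.03  ]
 [0.7482 0.1673 0.03  ]
 [0.64   0.1944 0.03  ]]
tray -14.034524487998356
tray w -105.19268222110796 0.0961797204023583
[[0.52281103 0.2808353  0.08      ]] ax -15.541864969478706 0.11765285588163586
[[0.51257878 0.2713048  0.08      ]
 [0.51762802 0.29715361 0.08      ]]
```

Request:
{"method": "servo_tool", "body": {
  "motion": "0 0 0 0 0 -0.0142; 0 0 0 0 0 -0.0142; -0.0627 -0.064 0 0 0 0; -0.0627 -0.064 0 0 0 0; -0.0627 -0.064 0 0 0 0",
  "gripper": -1,
  "force": 40
}}

```text
time_s: 0.6
tool_pos: [0.3619, 0.5612, 0.4041]
ee_rot: [0.13, 0.992, -0.0, -0.0]
contact_force: [0.5, -0.2, 1.0]
width: 1.003
grip_force: 0.0
```

Request:
{"method": "servo_tool", "body": {
  "motion": "-0.0627 -0.064 0 0 0 0; -0.0627 -0.064 0 0 0 0; -0.0627 -0.064 0 0 0 0; -0.0627 -0.064 0 0 0 0; -0.0627 -0.064 0 0 0 0"
}}

```text
time_s: 1.1
tool_pos: [0.4501, 0.4049, 0.4044]
ee_rot: [0.13, 0.991, -0.0, -0.0]
contact_force: [1.3, 0.4, -0.4]
width: 0.999
grip_force: 0.0
```

Request:
{"method": "servo_tool", "body": {
  "motion": "-0.0627 -0.064 0 0 0 0; -0.0627 -0.064 0 0 0 0; -0.0627 -0.064 0 0 0 0; -0.0627 -0.064 0 0 0 0; 0 0 0 0 0 0"
}}

```text
time_s: 1.6
tool_pos: [0.5225, 0.2763, 0.4045]
ee_rot: [0.134, 0.991, -0.001, 0.001]
contact_force: [-0.2, 0.4, -0.4]
width: 1.002
grip_force: 0.0
```

```bash
python3 - <<'E'
from h import *
s=sensors.sense();im=read_camera("wrist");np.savez("w1",p=s["tool_pos"],q=s["ee_rot"])
print(s["time_s"],s["tool_pos"],s["ee_rot"],s["contact_force"]);c=get_calibration("wrist");print(c["mount"].round(3))
cv2.imwrite("pics/w1.png",im)
E
```

```text
1.6 [0.52252621 0.2762749  0.40446435] [ 1.33927079e-01  9.90990113e-01 -1.35508015e-03  5.44779524e-04] [-0.18511273  0.38399962 -0.39113852]
[[-0.001 -0.951 -0.31   0.079]
 [ 1.    -0.001  0.     0.   ]
 [-0.    -0.31   0.951  0.03 ]
 [ 0.     0.     0.     1.   ]]
```

View pics/w1.png

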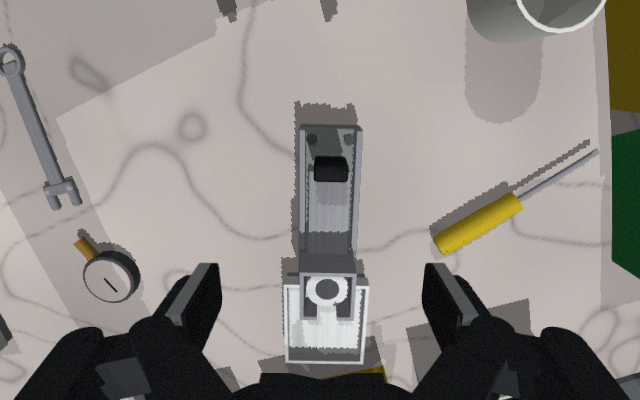

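The wrist view shows the black grip at about x 314–348, y 156–182, with the slide axis nearly vertical in the picture. The tower is at about (328,290). I'll enlarge the grip.

```bash
python3 - <<'E'
import cv2
a=cv2.imread("pics/w1.png")[110:330,280:380]
a=cv2.convertScaleAbs(cv2.resize(a[:100],(600,600),interpolation=3),alpha=2.2,beta=20)
cv2.imwrite("pics/w1c.png",a)
E
```

```text
(no output)
```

View pics/w1c.png

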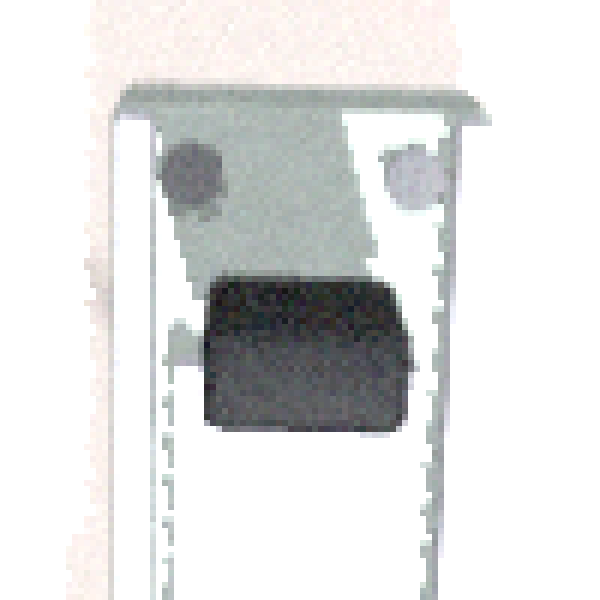

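The grip's top face spans crop x 205–410, y 335–430, so its centre is at picture position (331.2,173.7). The top cap's ring is at (326.5,291).

```bash
cat >> h.py <<'E'
from scipy.spatial.transform import Rotation as R
def wr(uv,z,w):
    c=get_calibration("wrist");T=np.eye(4);T[:3,:3]=R.from_quat(w["q"]).as_matrix();T[:3,3]=w["p"]
    return ray(uv,z,c["camera_matrix"],c["dist_coeffs"],T@c["mount"])
E
python3 - <<'E'
from h import *
w=np.load("w1.npz")
g=wr([(331.2,173.7)],.08,w)[0]; c=wr([(326.5,291)],.066,w)[0]
e=wr([(280+205/6,181.5),(280+410/6,181.5)],.08,w);print(e,np.linalg.norm(e[1]-e[0]))
v=c-g;print(g,c,np.hypot(*v[:2]),np.degrees(np.arctan2(v[1],v[0])))
v=e[1]-e[0];print(np.degrees(np.arctan2(v[1],v[0])))
M=R.from_quat(w["q"]).as_matrix();print(M, M.T@(np.r_[g[:2],0.219]-w["p"])/.4)
E
```

```text
[[0.52361104 0.26872622 0.08      ]
 [0.53142638 0.29711189 0.08      ]] 0.029441908387579048
[0.52081591 0.2846625  0.08      ] [0.64073352 0.24814702 0.066     ] 0.12535394809987396 -16.935741686166406
74.60633155080144
[[-9.64126482e-01  2.65442298e-01  7.16778393e-04]
 [ 2.65439345e-01  9.64123403e-01 -2.83166352e-03]
 [-1.44270609e-03 -2.53982060e-03 -9.99995734e-01]] [0.01035728 0.02025936 0.46359646]
```

Request:
{"method": "servo_tool", "body": {
  "motion": "0.01 0.017 0.06 0 0 0; 0 0 0.09 0 0 0; 0 0 0.09 0 0 0; 0 0 0.09 0 0 0; 0 0 0.06 0 0 0"
}}

```text
time_s: 2.15
tool_pos: [0.5167, 0.2901, 0.2462]
ee_rot: [0.129, 0.992, -0.0, -0.001]
contact_force: [0.3, 0.1, 0.1]
width: 1.001
grip_force: 0.0
```

Request:
{"method": "servo_tool", "body": {
  "motion": "0 0 0.04 0 0 0; 0 0 0.03 0 0 0; 0 0 0 0 0 0; 0 0 0 0 0 0"
}}

```text
time_s: 2.55
tool_pos: [0.5178, 0.2896, 0.221]
ee_rot: [0.13, 0.992, 0.0, 0.0]
contact_force: [-0.5, 0.2, 1.8]
width: 1.004
grip_force: 0.0
```

```bash
python3 - <<'E'
from h import *
s=sensors.sense();im=read_camera("wrist");np.savez("w2",p=s["tool_pos"],q=s["ee_rot"])
print(s["time_s"],s["tool_pos"],s["contact_force"])
cv2.imwrite("pics/w2.png",cv2.convertScaleAbs(im,alpha=1.5,beta=10))
E
```

```text
2.55 [0.51784979 0.28963501 0.22098514] [-0.48741992  0.19222043  1.82041346]
```

View pics/w2.png

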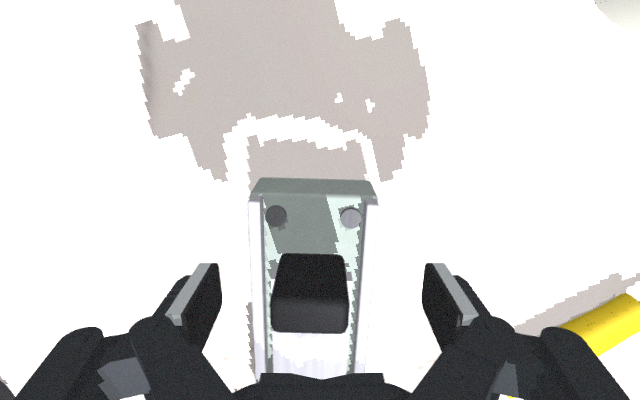

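The open fingers straddle the grip. Its top face spans about x 271–349, y 285–331, so it sits slightly left of the tool axis at column 320.

```bash
python3 - <<'E'
from h import *
w=np.load("w2.npz")
e=wr([(272,330),(349,331),(272,293),(349,293)],.08,w)
print(e.round(4),np.linalg.norm(e[1]-e[0]),np.linalg.norm(e[2]-e[0]))
M=R.from_quat(w["q"]).as_matrix()
print("tool-frame",((e-w["p"])@M).round(4)); v=e[1]-e[0];print(np.degrees(np.arctan2(v[1],v[0])), np.degrees(np.arctan2(M[1,1],M[0,1])))
E
```

```text
[[0.5224 0.2691 0.08  ]
 [0.5303 0.2972 0.08  ]
 [0.5067 0.2741 0.08  ]
 [0.5139 0.3011 0.08  ]] 0.0291907165342182 0.016410916438623753
tool-frame [[-0.0097 -0.0187  0.141 ]
 [-0.0101  0.0105  0.141 ]
 [ 0.0067 -0.0179  0.141 ]
 [ 0.0067  0.01    0.141 ]]
74.18359456512046 75.05955796585741
```

Request:
{"method": "servo_tool", "body": {
  "motion": "-0.005 -0.01 0 0 0 0; 0 0 0 0 0 0; 0 0 0 0 0 0"
}}

```text
time_s: 2.9
tool_pos: [0.5191, 0.2844, 0.2213]
ee_rot: [0.131, 0.991, 0.0, 0.0]
contact_force: [0.6, 0.0, -0.2]
width: 1.002
grip_force: 0.0
```

Request:
{"method": "servo_tool", "body": {
  "motion": "0 0 0 0 0 0; 0 0 0 0 0 0; 0 0 0 0 0 0; 0 0 0 0 0 0; 0 0 0 0 0 0",
  "gripper": 1,
  "force": 40
}}

```text
time_s: 3.4
tool_pos: [0.5188, 0.2846, 0.2208]
ee_rot: [0.131, 0.991, -0.0, -0.0]
contact_force: [-0.4, -0.4, 3.0]
width: 0.342
grip_force: 39.4
```

Request:
{"method": "servo_tool", "body": {
  "motion": "0 0 0 0 0 0; 0 0 0 0 0 0; 0 0 0 0 0 0; 0 0 0 0 0 0; 0 0 0 0 0 0"
}}

```text
time_s: 3.9
tool_pos: [0.5188, 0.2847, 0.2208]
ee_rot: [0.13, 0.991, -0.0, -0.0]
contact_force: [-1.7, -0.7, 5.9]
width: 0.347
grip_force: 39.8
```

Request:
{"method": "servo_tool", "body": {
  "motion": "-0.015 0 0 0 0 0; -0.025 0 0 0 0 0; -0.025 0 0 0 0 0; -0.025 0 0 0 0 0; -0.015 0 0 0 0 0"
}}

```text
time_s: 4.4
tool_pos: [0.5585, 0.2732, 0.2208]
ee_rot: [0.13, 0.991, -0.001, -0.002]
contact_force: [-8.5, -3.3, 11.1]
width: 0.347
grip_force: 40.6
```

Request:
{"method": "servo_tool", "body": {
  "motion": "-0.01 0 0 0 0 0; -0.01 0 0 0 0 0; 0 0 0 0 0 0; 0 0 0 0 0 0"
}}

```text
time_s: 4.8
tool_pos: [0.5661, 0.271, 0.2208]
ee_rot: [0.13, 0.991, -0.001, -0.001]
contact_force: [-6.6, -3.0, 10.0]
width: 0.346
grip_force: 40.4
```

Request:
{"method": "servo_tool", "body": {
  "motion": "-0.0075 0 0 0 0 0; -0.0075 0 0 0 0 0; 0 0 0 0 0 0"
}}

```text
time_s: 5.1
tool_pos: [0.5718, 0.2694, 0.2208]
ee_rot: [0.13, 0.991, -0.001, -0.001]
contact_force: [-7.6, -4.3, 11.2]
width: 0.342
grip_force: 40.5
```

Request:
{"method": "servo_tool", "body": {
  "motion": "-0.005 0 0 0 0 0; 0 0 0 0 0 0; 0 0 0 0 0 0"
}}

```text
time_s: 5.4
tool_pos: [0.5724, 0.2693, 0.2207]
ee_rot: [0.13, 0.991, -0.001, -0.003]
contact_force: [-12.8, -2.8, 13.0]
width: 0.343
grip_force: 41.1
```

Request:
{"method": "servo_tool", "body": {
  "motion": "-0.005 0 0 0 0 0; 0 0 0 0 0 0; 0 0 0 0 0 0"
}}

```text
time_s: 5.7
tool_pos: [0.573, 0.2693, 0.2207]
ee_rot: [0.13, 0.992, -0.002, -0.004]
contact_force: [-17.4, -1.2, 17.4]
width: 0.348
grip_force: 41.9
```

```bash
python3 - <<'E'
from h import *
a=read_camera("top")[60:245,110:270];b=read_camera("scene")[190:330,370:480]
r=lambda i,w:cv2.convertScaleAbs(cv2.resize(i,(w,500),interpolation=3),alpha=1.3)
cv2.imwrite("pics/p3.png",cv2.hconcat([r(a,400),r(b,393)]))
E
```

```text
(no output)
```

View pics/p3.png

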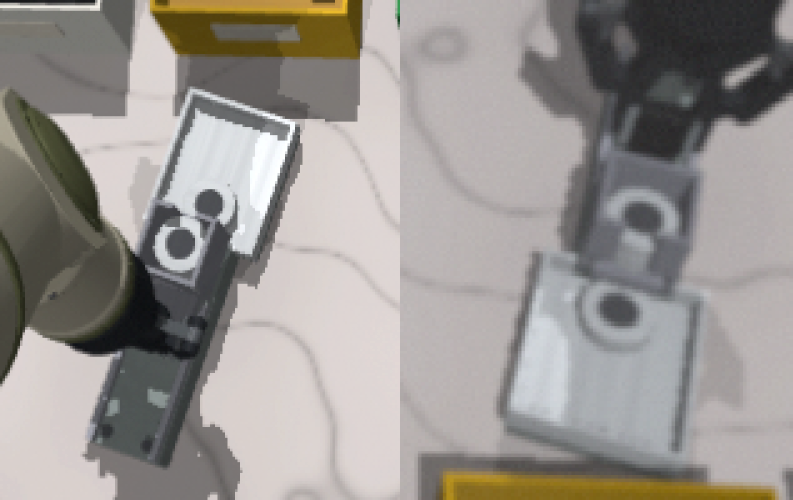

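The cap has dropped into the tray, and the force is rising against the hard stop. I'll release now.

Request:
{"method": "servo_tool", "body": {
  "motion": "0 0 0 0 0 0; 0 0 0 0 0 0; 0 0 0 0 0 0; 0 0 0 0 0 0; 0 0 0 0 0 0",
  "gripper": -1
}}

```text
time_s: 6.3
tool_pos: [0.577, 0.2692, 0.2205]
ee_rot: [0.13, 0.991, 0.0, 0.0]
contact_force: [-0.6, 0.6, -1.0]
width: 0.997
grip_force: 0.0
```

Request:
{"method": "servo_tool", "body": {
  "motion": "0 0 0 0 0 0; 0 0 -0.03 0 0 0; 0 0 -0.07 0 0 0; 0 0 -0.08 0 0 0; 0 0 -0.08 0 0 0"
}}

```text
time_s: 6.8
tool_pos: [0.5767, 0.2691, 0.3265]
ee_rot: [0.13, 0.991, -0.0, -0.0]
contact_force: [0.8, 0.6, -0.2]
width: 0.998
grip_force: 0.0
```

Request:
{"method": "servo_tool", "body": {
  "motion": "0.05 0.05 -0.06 0 0 0; 0.08 0.08 0 0 0 0; 0.08 0.08 0 0 0 0; 0.05 0.05 0 0 0 0; 0 0 0 0 0 0"
}}

```text
time_s: 7.3
tool_pos: [0.4999, 0.4012, 0.3498]
ee_rot: [0.127, 0.992, 0.002, -0.001]
contact_force: [-1.1, 0.4, -0.7]
width: 0.999
grip_force: 0.0
```

```bash
python3 - <<'E'
from h import *
a=read_camera("top")[60:245,110:270];b=read_camera("scene")[190:330,370:480]
r=lambda i,w:cv2.convertScaleAbs(cv2.resize(i,(w,500),interpolation=3),alpha=1.3)
cv2.imwrite("pics/p4.png",cv2.hconcat([r(a,400),r(b,393)]));print(sensors.sense()["time_s"])
E
```

```text
7.4
```

View pics/p4.png

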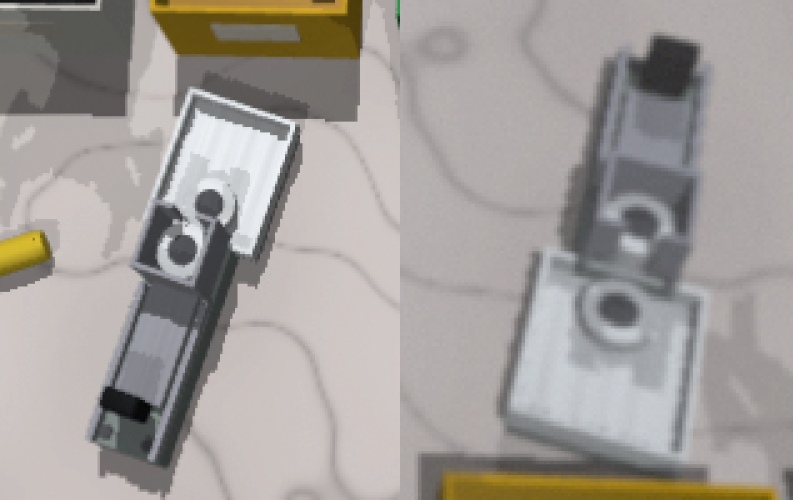

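The slide is home, the stack has sunk onto the deck and one cap lies in the tray. I'll hand the job in.

```bash
python3 -c "
from cell import workorder;print(workorder.finish_job())"
```

```text
the job is handed in; nothing more can be done
None
```

I dispensed one cap into the tray, the slide snapped home by itself, the nut dispenser was left untouched, and the job was handed in at about 7.4 s; no verdict came back.

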